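Index the sample vial under the reader's light hood

TASK

Get the sample vial ready to be read: push the black thumb tabs on the rim of the reader's turret with the fingertips until the vial stands under the raised light hood with the turret at rest in its click, and then press the hood down over it as far as it goes and leave it down. Only push and press: do not touch or lift the vial or the plugs beside it, never force the hood down on the vial's cap, and leave everything else on the bench where it is.

Things in the scene. Friction and masses are not known exactly. Their poses are not given: they have to be found in the camera images.
- reader: low white bench vial reader, fixed, about 205 mm along x by 225 along y. Origin: on the table right under its turret's axis; x horizontal from that axis towards the hood (away from the robot, within 0.25 rad of world +x), z up. Deck 24 mm high, reaching 86 mm from the axis to -x and 88 mm to +y; on the -y side a control pod with display, y -84 to -136 mm, 36 mm high (keys 39 mm)
- turret_axis (a point): on the turret's axis at the top of its disc, 38 mm above the table. Disc of radius 52 mm, 33 to 38 mm high, with six cups (outer radius 12 mm, rims at height 55 mm) centred 38 mm from the axis, 60 degrees apart. At rest in a click one cup stands right under the hood, in direction +x of the reader
- tab_1 (a point): on one of six alike black thumb tabs, 66 mm from the axis, height 44 mm; turns with the turret. The tabs stick straight out of the rim midway between the cups: upright fins 6 mm thick, 49 to 76 mm from the axis, 33 to 54 mm high. In any click they stand at 30, 90, 150, 210, 270, 330 degrees round from the reader's +x (150 and 210 are nearest the robot), with 59 mm of room between
- turret (a joint): turret angle in rad, 0 at the start, positive anticlockwise from above, free both ways over any number of clicks. It clicks every 60 degrees: a sprung roller holds it and a tab takes about 2 to 4 N to push; once a little more than half a step (30 degrees) past a click, the roller draws it on to the next one and stops it there
- sample_vial: screw-cap glass vial, 15 mm across, 41 mm high, blue cap; the only vial on the turret, in one of the five cups that are not under the hood. Origin: centre of its foot, 40 mm above the table; z up. It projects 26 mm above its cup (top at height 81 mm) and has about 1 mm of play in it
- read_point (a point): reading position: the floor of the cup under the hood, 38 mm from the turret axis along the reader's +x, 40 mm above the table. The vial's origin has to come here
- hood (a joint): how far the light hood is pressed down, in m: 0 (up; starts at 0 to 0.004) to 0.034 (fully down on its stop). It slides straight down its post and stays where it is left: about 3 N to press it, plus light damping
- hood_top (a point): centre of the flat round thumb pad (38 mm across) on top of the black light hood; height 139 mm with the hood up, 105 mm fully down. The hood is a tube 33 mm across with a 23 mm bore, open below: up, its lower rim is 90 mm above the table (at least 5 mm clear of the vial); down, it covers the vial
- post_top (a point): top of the hood's fixed post, 138 mm above the table, 92 mm from the turret axis along the reader's +x, 18 mm across; it rises from a grey detector block (x 80 to 120 mm, y -44 to 44 mm, 69 mm high). An arm 14 mm wide joins hood and post
- plug_a: black plastic blanking plug with its peg in a turret pocket; flange 23 mm across, 5 mm thick, resting on the cup's rim at height 55 mm; top of its knob 12 mm above the rim. Origin: centre of the peg's foot, 42 mm above the table; z up. Stays in its pocket
- plug_b: black plastic blanking plug with its peg in a turret pocket; flange 23 mm across, 5 mm thick, resting on the cup's rim at height 55 mm; top of its knob 12 mm above the rim. Origin: centre of the peg's foot, 42 mm above the table; z up. Stays in its pocket
- plug_c: black plastic blanking plug with its peg in a turret pocket; flange 23 mm across, 5 mm thick, resting on the cup's rim at height 55 mm; top of its knob 12 mm above the rim. Origin: centre of the peg's foot, 42 mm above the table; z up. Stays in its pocket
- plug_d: black plastic blanking plug with its peg in a turret pocket; flange 23 mm across, 5 mm thick, resting on the cup's rim at height 55 mm; top of its knob 12 mm above the rim. Origin: centre of the peg's foot, 42 mm above the table; z up. Stays in its pocket
- bottle_100_a: small screw-cap bottle, 56 mm across, 91 mm high, to the left; origin under its centre. Leave alone
- bottle_100_b: the same kind of bottle, to the right; origin under its centre. Leave alone
- erlenmeyer: conical glass flask, 64 mm across, 102 mm high, to the right; origin under its centre. Leave alone
- wipe_pad: pad of white wipes, 62x102x11 mm, front right; origin under its centre. Leave alone
- cap_blue_a: spare bottle cap, 46 mm across, 24 mm high, left of the reader; origin under its centre. Leave alone
- column_a: white silica column lying on the bench, 30x112x30 mm, to the left; origin under its centre. Leave alone
- marker_black: felt marker lying on the bench, 15x137x17 mm, front left; origin under its centre. Leave alone

How it is judged:
By the outcome, as a careful person would: the job done as asked, in the order asked, and still so for the second after the job is handed in, with the robot touching nothing.
It also fails if it takes over 54 s, if anything falls off the work surface, if the arm or the gripper's body presses on something with over 40 N, if the wrist force passes 120 N, or if a joint passes its speed limit or range.

ROBOT

A 6-joint arm with a two-finger parallel gripper is mounted at the origin on a cart in front of the work surface, level with it; the furniture and walls round the work are solid. World frame = base frame: x ahead of the robot, y to its left, z up, the work surface at z = 0. Lengths are in m, angles in rad, forces in N, time in s.
With the tool pointing down it reaches from about 0.35 to 0.775 m from the base axis. Payload 7.3 kg.
Tool frame: the origin (TCP) lies at the very end of the fingers, on their centre line; the grasp point (between the pads) lies 19 mm behind it (robot.hold_point_z is the distance from the TCP to the grasp point, in m); z points along the fingers, y is the direction in which the jaws open and shut (so a half turn about z gives the same grasp; the last joint's range is limited). The gripper opens to 92 mm and grips with 3 to 60 N. Pads are 19 mm wide; open, the fingers measure 130 mm over their backs; the gripper's body (75 mm by 190 mm) begins 47 mm behind the grasp point.
Start: joints at [1.144, 0.342, 1.524, -0, 1.275, -0.146], TCP at [0.145, 0.504, 0.203] pointing down, gripper open.
Joint ranges: [-2.53, 2.53], [-0.77, 2.02], [0.04, 2.7], [-1, 4.14], [0.28, 2.66], [-3.11, 3.11]. Speed limits (rad/s): [2.57, 2.57, 3.14, 3.14, 3.14, 3.14].

INTERFACE

Orientations are given as [roll, pitch, yaw] about the fixed x, y, z axes, in that order (R = Rz(yaw) Ry(pitch) Rx(roll)).
In Python, from cell import monitor, viewer, robot gives the robot as it stands.
- The arm moves only by the tool move_arm, never from a script. Its argument "deltas" is a list of rows, each an object of numbers: "x", "y", "z": the shift along the tool's x, y, z in m; "wx", "wy", "wz": the turn, a rotation vector about the tool's x, y, z in degrees; "hand": the opening, from 0 (shut) to 1 (fully open). In form: [{"x": .., "y": .., "z": .., "wx": .., "wy": .., "wz": .., "hand": ..}, ...]. A call has 1 to 8 rows; each row is the pose to reach, as a shift and turn from the pose commanded when the call began, along the tool's axes at that moment; what a row does not reach only later rows make up. A row lasts 1/8 s, in which the tool goes at most 62.5 mm and 10.7 degrees, less where a joint would pass 70% of its speed; a pose out of reach is approached as far as the arm can. A call with a gripper value outside its range is refused whole. The fingers move at their own pace and stop on an object; "grip_force" is the grip in N (left out, the last holds). Time passes only in rows, so rows that repeat a pose let the fingers close. It gives the time, the measured TCP pose, the force and the opening at its end, in the units of the state.
- monitor.observe(): the state, without advancing time (a new reading comes with each control period).
- viewer.read_camera(name): name is "scene" or "top"; returns the picture (420x560x3 uint8, red, green, blue); there is no depth.
- viewer.camera_params(name): a dict with "camera_matrix" (3x3 intrinsics, pixels), "k1" (the pictures are not rectified: a ray, as slopes to the right and down, at radius r is drawn at 1 + k1 r^2 times it, then the intrinsics apply), "R" (3x3) and "t" (3): a world point X has camera coordinates R X + t. Camera axes: x right, y down, z forward; pixel columns grow to the right and rows downward; lengths in m; the calibration is good to about 2 mm. A picture is of the moment at which its call begins. camera_params takes no time and is no camera call.
- robot.hand_in(): hands the job in, once; it reports no verdict.
The state is a dict: "time": time; "qpos": joint angles; "qvel": joint speeds; "joint_efforts": joint torques, N m; "tool_pos": TCP position; "tool_rot": TCP orientation; "contact_force": force on the tool from outside, world axes, zero at the start; "torque": the same for the moment, N m; "opening": finger opening in m.
Only numpy, scipy, OpenCV 4.12 (cv2) and the standard library are available. Lean on these libraries where they do the work, as an engineer would, in place of code of your own. Each camera call takes 0.05 s, during which the arm holds its last target. There are 200 camera calls.

## Working session

There is one attempt and no reset: what is moved stays moved. The work goes in short steps, Python scripts to look and compute and a tool call to move; the robot and the scene stay as the last step left them, time stands still between calls to the robot, and variables do not carry over. Pictures are saved under pics/ and viewed, about 8 in all and at most 12, crops included, and the job is handed in when it is done.

Besides the shell and the picture viewer there is one more tool, called after "Request:" as name([rows], argument=value, ...), one row to a line, values as JSON. move_arm: Moves the arm, as the interface text tells. Its arguments: {"type":"object","properties":{"deltas":{"type":"array","items":{"type":"object","properties":{"x":{"type":"number"},"y":{"type":"number"},"z":{"type":"number"},"wx":{"type":"number"},"wy":{"type":"number"},"wz":{"type":"number"},"hand":{"type":"number"}}}},"grip_force":{"type":"number"}},"required":["deltas"]}

```bash
mkdir -p pics
cat > h.py <<'E'
import numpy as np, cv2
from cell import monitor, viewer, robot
def snap(n,f):
    im=viewer.read_camera(n); cv2.imwrite('pics/'+f,im[:,:,::-1]); return im
def proj(n,X):
    p=viewer.camera_params(n); K=np.array(p['camera_matrix']); c=np.array(p['R'])@np.array(X,float)+np.array(p['t'])
    s=c[:2]/c[2]; s=s*(1+p['k1']*(s@s)); return (K@[*s,1])[:2]
def ray(n,uv):
    p=viewer.camera_params(n); K=np.array(p['camera_matrix']); d=(np.linalg.inv(K)@[*uv,1])[:2]; s=d.copy()
    for _ in range(30): s=d/(1+p['k1']*(s@s))
    R=np.array(p['R']); return -R.T@np.array(p['t']), R.T@np.array([*s,1])
def plane(n,uv,z):
    o,d=ray(n,uv); return o+d*(z-o[2])/d[2]
E
python3 - <<'E'
from h import *
for n in('top','scene'):
    snap(n,n+'1.png'); p=viewer.camera_params(n); print(n,p['camera_matrix'],p['k1'],-np.array(p['R']).T@np.array(p['t']))
s=monitor.observe(); print(s)
E
```

```text
top [[508.98843789   0.         278.14328301]
 [  0.         508.98843789 203.8277931 ]
 [  0.           0.           1.        ]] -0.03581019625483457 [ 0.25515843 -0.09461233  1.43360993]
scene [[417.40544582   0.         281.45939857]
 [  0.         417.40544582 207.70019678]
 [  0.           0.           1.        ]] -0.0764328470929852 [1.35327042 0.18631243 1.06280909]
{'time': 0.1, 'qpos': array([ 1.14403116e+00,  3.42667058e-01,  1.52489579e+00, -1.45513439e-05,
        1.27539841e+00, -1.46047539e-01]), 'qvel': array([-0.00045731, -0.00184155, -0.00282352,  0.00053385, -0.00067188,
       -0.00122607]), 'joint_efforts': array([ 2.67158015e-03, -4.32004559e+01, -2.44698018e+01,  7.21678580e-02,
        5.25774469e-02, -4.69164002e-05]), 'tool_pos': array([0.14529552, 0.50409491, 0.20251618]), 'tool_rot': array([-3.14023660e+00, -1.85404115e-04,  2.86087915e+00]), 'contact_force': array([-0.91175072,  0.04086082,  0.082297  ]), 'torque': array([0.04162077, 0.0013667 , 0.00363766]), 'opening': 0.0916016450584966}
```

View pics/top1.png

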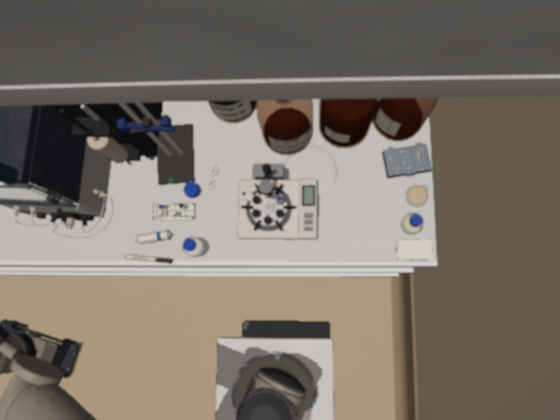

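View pics/scene1.png

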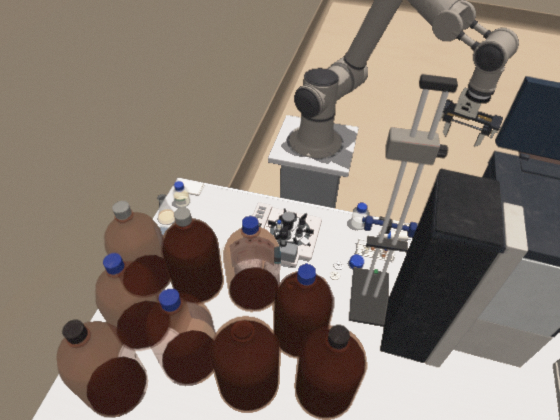

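The top view shows the reader around (270,205), with the hood side at (268,175) and the pod at (308,210). In the scene view the reader is at (290,230). I'll enlarge both.

Run:
```python
from h import *
a=cv2.imread('pics/top1.png')[155:245,230:325]; b=cv2.imread('pics/scene1.png')[195:270,245:330]
a=cv2.resize(a,(570,540),interpolation=cv2.INTER_CUBIC)
cv2.imwrite('pics/c1.png',a)
b=cv2.resize(b,None,fx=7,fy=7,interpolation=cv2.INTER_CUBIC); cv2.imwrite('pics/c2.png',b)
# white deck/hub mask: blobs
im=cv2.imread('pics/top1.png'); hsv=cv2.cvtColor(im,cv2.COLOR_BGR2HSV)
m=cv2.inRange(hsv,(105,90,30),(130,255,255)); n,l,s,c=cv2.connectedComponentsWithStats(m)
print([(s[i,4],c[i].round(1)) for i in range(1,n) if 225<c[i][0]<330 and 150<c[i][1]<250])
```

```text
[(np.int32(11), array([279.2, 197.8]))]
```

View pics/c1.png

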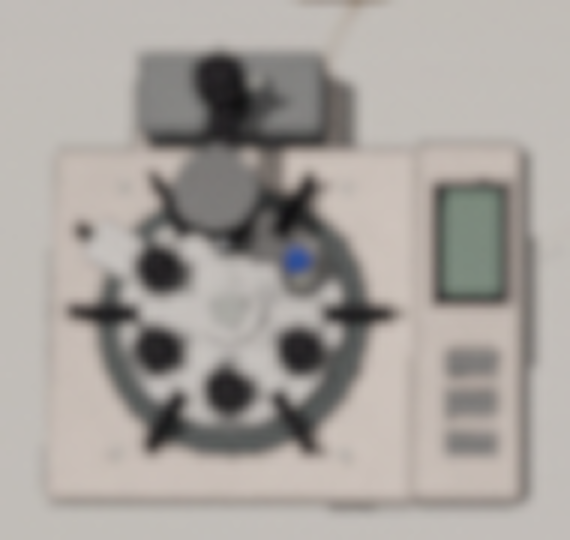

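View pics/c2.png

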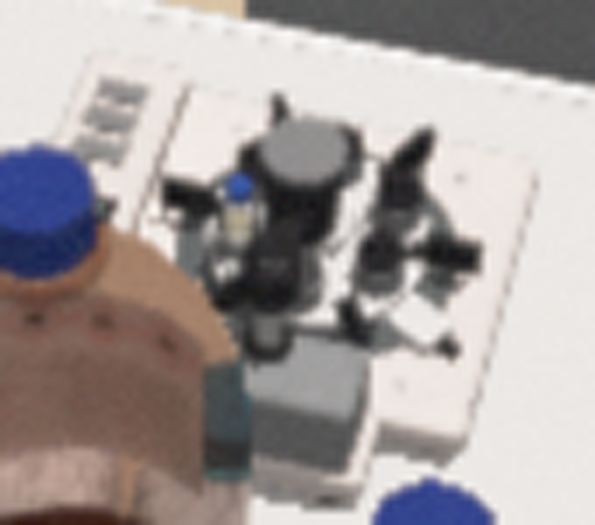

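The vial's blue cap sits at c1 (297,262), at -60° from the hood, so it needs one click anticlockwise. I'll push the tab at 150° towards -y. Next I'll locate the axis and yaw.

```bash
cat >> h.py <<'E'
def c1(u,v): return ((u+.5)/6-.5+230,(v+.5)/6-.5+155)
E
python3 - <<'E'
from h import *
from scipy.optimize import least_squares
P=lambda u,v,z:plane('top',c1(u,v),z)[:2]
tips={90:(68,313),270:(397,313),150:(148,447),210:(315,450)}
obs=[((76*np.cos(np.radians(a))),76*np.sin(np.radians(a)),P(*t,48)*1 if 0 else P(*t,.048)) for a,t in tips.items()]
obs+=[(19,-32.9,P(297,262,.081)),(-38,0,P(230,392,.067)),(19,32.9,P(160,270,.067)),(-19,32.9,P(157,352,.067)),(-19,-32.9,P(300,352,.067)),(38,0,P(216,188,.139))]
def f(q):
    c,s=np.cos(q[2]),np.sin(q[2]);return np.concatenate([[q[0]+(c*x-s*y)/1e3-o[0],q[1]+(s*x+c*y)/1e3-o[1]] for x,y,o in obs])
r=least_squares(f,[.45,-.05,0]);print(r.x,(r.fun.reshape(-1,2)*1e3).round(1))
ax=r.x
for n in('top','scene'): print(n,proj(n,[ax[0]+.038,ax[1],.139]),proj(n,[ax[0],ax[1],.038]))
print('scene hood pad at 139:',plane('scene',((306.5)/7-.5+245,(150)/7-.5+195),.139))
print('bottle near edge',plane('top',(288,153),0.0),plane('top',(288,153),.05),plane('top',(288,110),.25))
print('deck corners',[P(u,v,.024) for u,v in((57,148),(45,500),(410,500))])
E
```

```text
[ 0.50851861  0.01480345 -0.00189151] [[-0.8 -0.5]
 [-0.2  0.1]
 [-3.9 -0.2]
 [-2.4  0.7]
 [ 1.2 -1.2]
 [ 1.4  0.8]
 [ 1.8  1. ]
 [ 1.9  0.2]
 [ 2.1 -0.4]
 [-1.2 -0.5]]
top [265.74543101 186.37767739] [268.57912213 207.57010732]
scene [287.33251518 215.3790996 ] [289.26084564 227.81381668]
scene hood pad at 139: [0.54788858 0.01805129 0.139     ]
bottle near edge [ 0.67728689 -0.03775167  0.        ] [ 0.66256432 -0.0397348   0.05      ] [ 0.71334558 -0.04751378  0.25      ]
deck corners [array([0.5939218, 0.1013206]), array([0.42510436, 0.10367249]), array([ 0.42481144, -0.06669609])]
```

Request:
move_arm([
  {"x": -0.03, "y": -0.03, "wz": 5, "hand": 0.43},
  {"x": -0.08, "y": -0.07, "wz": 15, "hand": 0.43},
  {"x": -0.13, "y": -0.115, "wz": 25, "hand": 0.43},
  {"x": -0.18, "y": -0.16, "wz": 35, "hand": 0.43},
  {"x": -0.23, "y": -0.205, "wz": 45, "hand": 0.43},
  {"x": -0.28, "y": -0.25, "wz": 55, "hand": 0.43},
  {"x": -0.33, "y": -0.295, "wz": 65, "hand": 0.43},
  {"x": -0.376, "y": -0.336, "wz": 74, "hand": 0.43},
])

```text
schema error: expected keys x, y, z, wx, wy, wz, hand
```

Request:
move_arm([
  {"x": 0},
  {"x": 0},
])

```text
schema error: expected keys x, y, z, wx, wy, wz, hand
```

All keys are required in every row.

Request:
move_arm([
  {"x": -0.03, "y": -0.03, "z": 0, "wx": 0, "wy": 0, "wz": 5, "hand": 0.43},
  {"x": -0.08, "y": -0.07, "z": 0, "wx": 0, "wy": 0, "wz": 15, "hand": 0.43},
  {"x": -0.12, "y": -0.11, "z": 0, "wx": 0, "wy": 0, "wz": 25, "hand": 0.43},
  {"x": -0.16, "y": -0.15, "z": 0, "wx": 0, "wy": 0, "wz": 34, "hand": 0.43},
  {"x": -0.2, "y": -0.18, "z": 0, "wx": 0, "wy": 0, "wz": 43, "hand": 0.43},
  {"x": -0.24, "y": -0.22, "z": 0, "wx": 0, "wy": 0, "wz": 52, "hand": 0.43},
  {"x": -0.28, "y": -0.26, "z": 0, "wx": 0, "wy": 0, "wz": 61, "hand": 0.43},
  {"x": -0.32, "y": -0.29, "z": 0, "wx": 0, "wy": 0, "wz": 70, "hand": 0.43},
])

```text
time: 1.1
tool_pos: [0.3729, 0.1353, 0.2031]
tool_rot: [-3.142, -0.0, 1.633]
contact_force: [0.7, 0.7, -0.2]
opening: 0.0393
```

Request:
move_arm([
  {"x": -0.03, "y": 0.018, "z": 0, "wx": 0, "wy": 0, "wz": 4, "hand": 0.43},
  {"x": -0.063, "y": 0.037, "z": 0, "wx": 0, "wy": 0, "wz": 4, "hand": 0.43},
  {"x": -0.063, "y": 0.037, "z": 0.03, "wx": 0, "wy": 0, "wz": 4, "hand": 0.43},
  {"x": -0.063, "y": 0.037, "z": 0.07, "wx": 0, "wy": 0, "wz": 4, "hand": 0.43},
  {"x": -0.063, "y": 0.037, "z": 0.1, "wx": 0, "wy": 0, "wz": 4, "hand": 0.43},
  {"x": -0.063, "y": 0.037, "z": 0.11, "wx": 0, "wy": 0, "wz": 4, "hand": 0.43},
  {"x": -0.063, "y": 0.037, "z": 0.11, "wx": 0, "wy": 0, "wz": 4, "hand": 0.43},
])

```text
time: 1.98
tool_pos: [0.4137, 0.0768, 0.0931]
tool_rot: [-3.141, -0.0, 1.569]
contact_force: [0.1, 0.4, 0.4]
opening: 0.0391
```

Run:
```python
from h import *
a=snap('scene','s2.png')[195:270,245:330,::-1]; cv2.imwrite('pics/c3.png',cv2.resize(a,None,fx=7,fy=7,interpolation=cv2.INTER_CUBIC))
print(monitor.observe()['tool_pos'],monitor.observe()['tool_rot'])
```

```text
[0.41429784 0.07686212 0.09373133] [ 3.14075155e+00 -7.95698494e-05  1.56936632e+00]
```

View pics/c3.png

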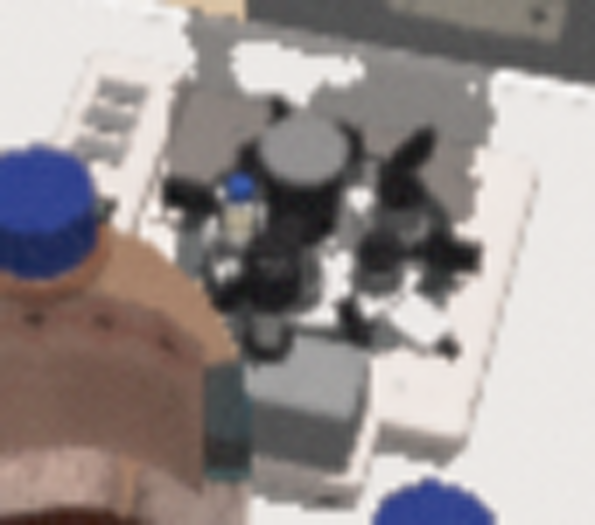

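The crop shows the turret unchanged, with the vial cap at (240,185). The gripper is above the crop and only its shadow falls on the reader. Next I lower the fingers into the gap.

Request:
move_arm([
  {"x": 0, "y": 0, "z": 0.015, "wx": 0, "wy": 0, "wz": 0, "hand": 0.43},
  {"x": 0, "y": 0, "z": 0.03, "wx": 0, "wy": 0, "wz": 0, "hand": 0.43},
  {"x": 0, "y": 0, "z": 0.042, "wx": 0, "wy": 0, "wz": 0, "hand": 0.43},
  {"x": 0, "y": 0, "z": 0.05, "wx": 0, "wy": 0, "wz": 0, "hand": 0.43},
  {"x": 0, "y": 0, "z": 0.05, "wx": 0, "wy": 0, "wz": 0, "hand": 0.43},
])

```text
time: 2.65
tool_pos: [0.4138, 0.0768, 0.043]
tool_rot: [-3.141, -0.0, 1.569]
contact_force: [-0.3, -0.2, -0.4]
opening: 0.0393
```

Run:
```python
from h import *
a=snap('scene','s3.png')[175:270,235:340,::-1]; cv2.imwrite('pics/c4.png',cv2.resize(a,None,fx=6,fy=6,interpolation=cv2.INTER_CUBIC))
```

```text
(no output)
```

View pics/c4.png

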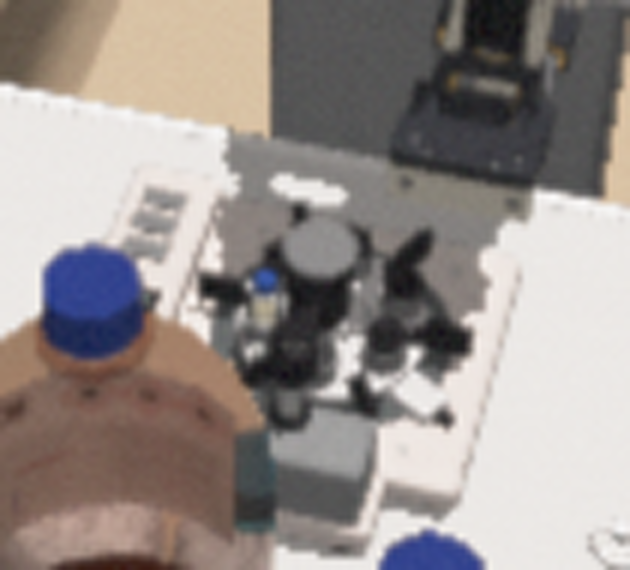

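Run:
```python
from h import *
for X in([.443,.077,.043],[.414,.077,.043],[.414,.077,.11],[.385,.077,.043],[.509-.057,.0148+.033,.044]): print(X,((proj('scene',X)-[235,175])*6).round())
print(monitor.observe()['qpos'])
snap('scene','s4.png')
```

```text
[0.443, 0.077, 0.043] [465. 245.]
[0.414, 0.077, 0.043] [475. 208.]
[0.414, 0.077, 0.11] [485. 123.]
[0.385, 0.077, 0.043] [485. 171.]
[0.452, 0.0478, 0.044] [409. 245.]
[1.00496449e-03 3.79404227e-01 2.00641822e+00 1.31651206e-04
 7.55580655e-01 2.42147414e-03]
```

View pics/s4.png

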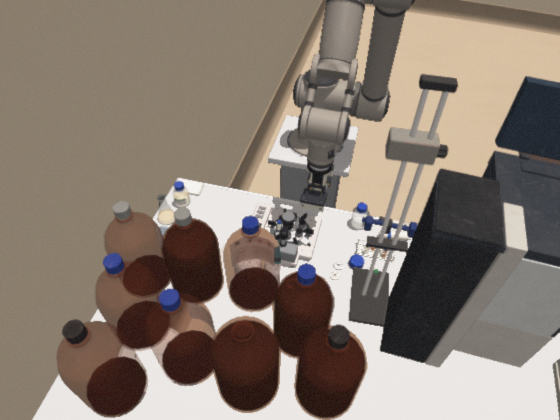

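Run:
```python
from h import *
t=snap('top','t5.png')[165:245,225:305,::-1]; s=cv2.imread('pics/s4.png')[160:240,275:355]
o=cv2.hconcat([cv2.resize(q,(395,500),interpolation=cv2.INTER_CUBIC) if 0 else cv2.resize(q,(395,395),interpolation=cv2.INTER_CUBIC) for q in(t,s)])
o=cv2.convertScaleAbs(o,alpha=1.5,beta=15)
cv2.imwrite('pics/c5.png',o)
```

```text
(no output)
```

View pics/c5.png

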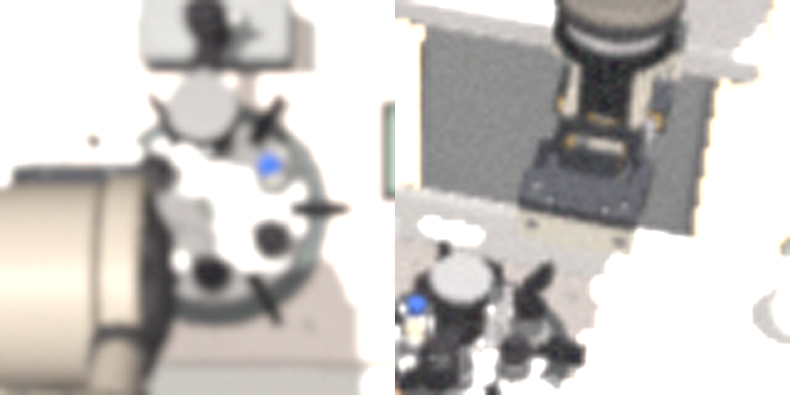

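The scene view shows the gripper body in front of the fingertips and hiding them. The top view is blocked by the wrist, though the vial cap is still visible at (268,163). I'll approach slowly and check against the force: contact is expected at y≈0.065.

Request:
move_arm([
  {"x": -0.004, "y": 0, "z": 0, "wx": 0, "wy": 0, "wz": 0, "hand": 0.43},
  {"x": -0.008, "y": 0, "z": 0, "wx": 0, "wy": 0, "wz": 0, "hand": 0.43},
  {"x": -0.012, "y": 0, "z": 0, "wx": 0, "wy": 0, "wz": 0, "hand": 0.43},
  {"x": -0.016, "y": 0, "z": 0, "wx": 0, "wy": 0, "wz": 0, "hand": 0.43},
  {"x": -0.019, "y": 0, "z": 0, "wx": 0, "wy": 0, "wz": 0, "hand": 0.43},
  {"x": -0.022, "y": 0, "z": 0, "wx": 0, "wy": 0, "wz": 0, "hand": 0.43},
  {"x": -0.022, "y": 0, "z": 0, "wx": 0, "wy": 0, "wz": 0, "hand": 0.43},
])

```text
time: 3.68
tool_pos: [0.4138, 0.0547, 0.0431]
tool_rot: [-3.142, -0.0, 1.569]
contact_force: [0.4, -0.6, -0.5]
opening: 0.0393
```

Run:
```python
from h import *
def cap(im):
    hsv=cv2.cvtColor(im,cv2.COLOR_BGR2HSV); m=cv2.inRange(hsv,(105,90,30),(130,255,255)); n,l,s,c=cv2.connectedComponentsWithStats(m)
    return [(int(s[i,4]),c[i].round(2)) for i in range(1,n) if 262<c[i][0]<300 and 180<c[i][1]<225]
b=cv2.cvtColor(snap('top','t6.png'),cv2.COLOR_RGB2BGR); s=cv2.cvtColor(snap('scene','s6.png'),cv2.COLOR_RGB2BGR)
for f in('top1','t5','t6','scene1','s4','s6'): print(f,cap(cv2.imread(f'pics/{f}.png')))
crop=lambda i,x,y:cv2.resize(i[y:y+80,x:x+80],(395,395),interpolation=cv2.INTER_CUBIC)
cv2.imwrite('pics/c6.png',cv2.hconcat([crop(b,225,165),crop(s,260,180)]))
```

```text
top1 [(11, array([279.18, 197.82]))]
t5 [(12, array([279.  , 197.83]))]
t6 [(10, array([279.2, 198. ]))]
scene1 [(12, array([278.75, 221.33]))]
s4 [(13, array([278.92, 221.31]))]
s6 [(13, array([278.77, 221.15]))]
```

View pics/c6.png

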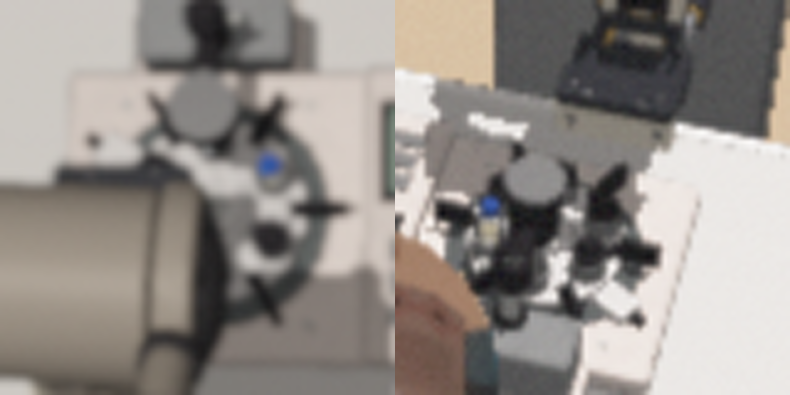

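Run:
```python
from h import *
t=lambda X:((proj('scene',X)-[260,180])*4.94+[395,0]).round()
tt=lambda X:((proj('top',X)-[225,165])*4.94).round()
for nm,X in dict(bodyR=[.509,.017,.109],bodyL=[.509,.092,.109],tipR=[.4525,.0455,.043],tipL=[.4525,.0645,.043],tab150=[.509-.057,.0478,.044],tab90=[.509,.081,.044],tab210=[.452,-.018,.044],tab330=[.566,-.018,.044],tab30=[.566,.0478,.044]).items(): print(nm,t(X),tt(X))
```

```text
bodyR [546. 164.] [201. 186.]
bodyL [664. 188.] [ 63. 187.]
tipR [605. 178.] [159. 307.]
tipL [633. 184.] [125. 307.]
tab150 [608. 177.] [155. 308.]
tab90 [640. 252.] [ 98. 208.]
tab210 [512. 158.] [272. 308.]
tab330 [468. 287.] [273. 108.]
tab30 [569. 309.] [157. 109.]
```

Run:
```python
from h import *
a=cv2.imread('pics/scene1.png'); s=cv2.imread('pics/s6.png')
z=lambda i,x,y,w,h:cv2.resize(i[y:y+h,x:x+w],(400,400*h//w),interpolation=cv2.INTER_NEAREST)
print([((proj('scene',X))).round(1) for X in([.145,.504,.2025],[.145,.504,.2685])])
o=cv2.hconcat([z(a,430,60,80,80),z(s,285,160,50,50)])
cv2.imwrite('pics/c7.png',cv2.convertScaleAbs(o,alpha=1.6,beta=10))
```

```text
[array([457.6, 145.4]), array([464. , 129.5])]
```

View pics/c7.png

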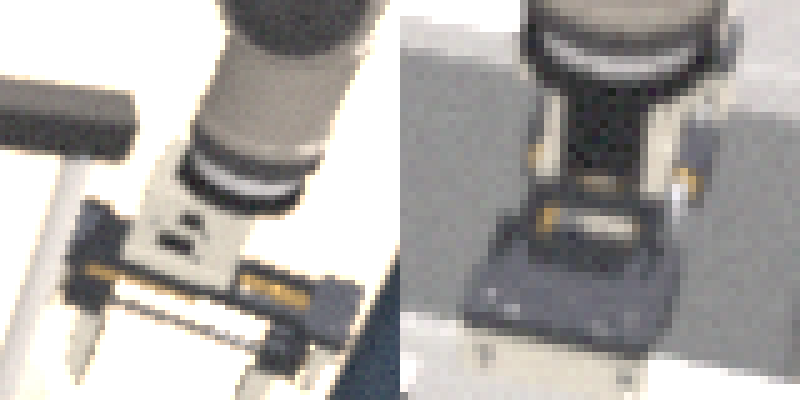

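The right-hand crop shows the beige end plate hiding the fingers, and the left one shows slim fingers. So the fingertip passed outside the tab's tip. I'll back off, move 10 mm closer to the axis and push again.

Request:
move_arm([
  {"x": 0.011, "y": 0, "z": 0, "wx": 0, "wy": 0, "wz": 0, "hand": 0.43},
  {"x": 0.022, "y": 0, "z": 0, "wx": 0, "wy": 0, "wz": 0, "hand": 0.43},
  {"x": 0.022, "y": 0.005, "z": 0, "wx": 0, "wy": 0, "wz": 0, "hand": 0.43},
  {"x": 0.022, "y": 0.01, "z": 0, "wx": 0, "wy": 0, "wz": 0, "hand": 0.43},
  {"x": 0.018, "y": 0.01, "z": 0, "wx": 0, "wy": 0, "wz": 0, "hand": 0.43},
  {"x": 0.013, "y": 0.01, "z": 0, "wx": 0, "wy": 0, "wz": 0, "hand": 0.43},
  {"x": 0.009, "y": 0.01, "z": 0, "wx": 0, "wy": 0, "wz": 0, "hand": 0.43},
  {"x": 0.006, "y": 0.01, "z": 0, "wx": 0, "wy": 0, "wz": 0, "hand": 0.43},
])

```text
time: 4.78
tool_pos: [0.4237, 0.0603, 0.0431]
tool_rot: [3.142, -0.0, 1.569]
contact_force: [0.4, -0.7, -1.2]
opening: 0.0396
```

Request:
move_arm([
  {"x": -0.003, "y": 0, "z": 0, "wx": 0, "wy": 0, "wz": 0, "hand": 0.43},
  {"x": -0.006, "y": 0, "z": 0, "wx": 0, "wy": 0, "wz": 0, "hand": 0.43},
  {"x": -0.009, "y": 0, "z": 0, "wx": 0, "wy": 0, "wz": 0, "hand": 0.43},
  {"x": -0.012, "y": 0, "z": 0, "wx": 0, "wy": 0, "wz": 0, "hand": 0.43},
])

```text
time: 5.28
tool_pos: [0.4237, 0.0486, 0.0431]
tool_rot: [-3.142, -0.0, 1.569]
contact_force: [0.3, -0.1, -0.4]
opening: 0.0395
```

```bash
cat >> h.py <<'E'
def cap(im):
    hsv=cv2.cvtColor(im,cv2.COLOR_RGB2HSV); m=cv2.inRange(hsv,(105,90,30),(130,255,255)); n,l,s,c=cv2.connectedComponentsWithStats(m)
    return [(int(s[i,4]),c[i].round(2)) for i in range(1,n) if 255<c[i][0]<300 and 170<c[i][1]<228]
E
python3 - <<'E'
from h import *
print(cap(snap('top','t8.png')),cap(snap('scene','s8.png')),monitor.observe()['contact_force'])
E
```

```text
[(11, array([279.18, 197.82]))] [(14, array([278.93, 221.14]))] [-0.46028377  0.06334442 -0.37926175]
```

Still no contact, and the cap hasn't moved. The tips must be thinner than I assumed, so I'll go 9 mm closer.

Request:
move_arm([
  {"x": 0.013, "y": 0, "z": 0, "wx": 0, "wy": 0, "wz": 0, "hand": 0.43},
  {"x": 0.026, "y": 0, "z": 0, "wx": 0, "wy": 0, "wz": 0, "hand": 0.43},
  {"x": 0.026, "y": 0.005, "z": 0, "wx": 0, "wy": 0, "wz": 0, "hand": 0.43},
  {"x": 0.026, "y": 0.009, "z": 0, "wx": 0, "wy": 0, "wz": 0, "hand": 0.43},
  {"x": 0.021, "y": 0.009, "z": 0, "wx": 0, "wy": 0, "wz": 0, "hand": 0.43},
  {"x": 0.017, "y": 0.009, "z": 0, "wx": 0, "wy": 0, "wz": 0, "hand": 0.43},
  {"x": 0.013, "y": 0.009, "z": 0, "wx": 0, "wy": 0, "wz": 0, "hand": 0.43},
  {"x": 0.01, "y": 0.009, "z": 0, "wx": 0, "wy": 0, "wz": 0, "hand": 0.43},
])

```text
time: 6.38
tool_pos: [0.4327, 0.0583, 0.0431]
tool_rot: [-3.142, -0.0, 1.569]
contact_force: [0.9, -0.1, 0.1]
opening: 0.0395
```

Request:
move_arm([
  {"x": -0.003, "y": 0, "z": 0, "wx": 0, "wy": 0, "wz": 0, "hand": 0.43},
  {"x": -0.006, "y": 0, "z": 0, "wx": 0, "wy": 0, "wz": 0, "hand": 0.43},
])

```text
time: 6.62
tool_pos: [0.4328, 0.0526, 0.0431]
tool_rot: [3.141, -0.0, 1.569]
contact_force: [-0.4, -0.5, -0.9]
opening: 0.0396
```

Run:
```python
from h import *
print(cap(snap('top','t9.png')),cap(snap('scene','s9.png')),monitor.observe()['contact_force'])
```

```text
[(12, array([278.83, 198.08]))] [(12, array([278.75, 221.33]))] [-1.04553122 -0.50560834  0.55262608]
```

Run:
```python
from h import *
s=cv2.imread('pics/s9.png');t=cv2.imread('pics/t9.png')
z=lambda i,x,y:cv2.resize(i[y:y+56,x:x+50],(400,448),interpolation=cv2.INTER_CUBIC)
cv2.imwrite('pics/c9.png',cv2.convertScaleAbs(cv2.hconcat([z(s,280,190),z(t,240,180)]),alpha=1.3))
print([((proj('scene',X)-[280,190])*8).round() for X in([.4525,.062,.043],[.4525,.043,.043],[.4525,.0525,.109],[.528,.0525,.109])])
```

```text
[array([219., 217.]), array([174., 207.]), array([206., 101.]), array([165., 240.])]
```

View pics/c9.png

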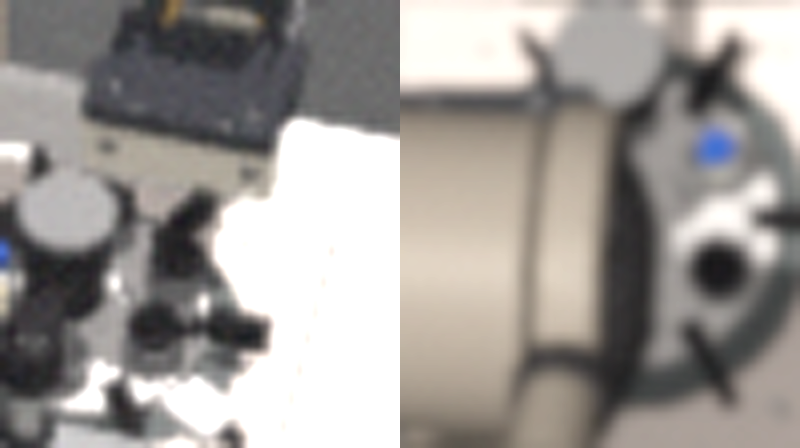

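The crop shows tab 150 unturned at about (190,210). The finger is hidden or blends with the deck. I'll keep going in small steps and watch the force.

Request:
move_arm([
  {"x": -0.003, "y": 0, "z": 0, "wx": 0, "wy": 0, "wz": 0, "hand": 0.43},
  {"x": -0.006, "y": 0, "z": 0, "wx": 0, "wy": 0, "wz": 0, "hand": 0.43},
])

```text
time: 6.98
tool_pos: [0.4327, 0.0467, 0.0431]
tool_rot: [3.142, -0.0, 1.569]
contact_force: [0.3, 1.1, 0.2]
opening: 0.0396
```

Request:
move_arm([
  {"x": -0.003, "y": 0, "z": 0, "wx": 0, "wy": 0, "wz": 0, "hand": 0.43},
  {"x": -0.006, "y": 0, "z": 0, "wx": 0, "wy": 0, "wz": 0, "hand": 0.43},
])

```text
time: 7.22
tool_pos: [0.4328, 0.0406, 0.0431]
tool_rot: [3.142, -0.0, 1.569]
contact_force: [-0.2, -0.4, -0.4]
opening: 0.0393
```

Run:
```python
from h import *
print(cap(snap('top','t10.png')),cap(snap('scene','s10.png')),monitor.observe()['contact_force'],monitor.observe()['torque'])
a=cv2.imread('pics/s9.png').astype(int);b=cv2.imread('pics/s10.png').astype(int)
d=abs(a-b).sum(2); d0=d[185:240,250:330]; ys,xs=np.where(d0>90); print(sorted(zip((ys+185).tolist(),(xs+250).tolist())))
```

```text
[(10, array([279.2, 198. ]))] [(12, array([278.75, 221.33]))] [1.16006421 0.46128679 1.00160441] [-0.08400707 -0.02385059 -0.04918992]
[(185, 300), (185, 301), (185, 309), (185, 310), (185, 311), (185, 312), (185, 314), (185, 315), (185, 316), (185, 317), (185, 320), (185, 321), (186, 296), (186, 297), (186, 298), (186, 307), (186, 308), (186, 310), (186, 311), (186, 312), (186, 315), (186, 316), (186, 317), (187, 295), (187, 296), (187, 297), (187, 298), (187, 310), (187, 311), (187, 315), (187, 316), (187, 317), (187, 318), (188, 295), (188, 296), (188, 297), (188, 317), (189, 295), (189, 296), (189, 313), (189, 314), (189, 317), (190, 293), (190, 294), (190, 295), (190, 298), (190, 299), (190, 300), (190, 303), (190, 312), (190, 313), (190, 314), (190, 315), (191, 292), (191, 293), (191, 294), (191, 304), (191, 308), (191, 309), (191, 310), (191, 313), (191, 314), (191, 315), (192, 291), (192, 292), (192, 293), (192, 294), (192, 308), (192, 309), (192, 310), (192, 311), (192, 313), (192, 314), (193, 291), (193, 292), (193, 293), (193, 309), (193, 310), (193, 313), (193, 314), (194
[... 2307 characters left out ...]
07), (217, 260), (217, 261), (217, 262), (217, 263), (217, 306), (217, 307), (218, 260), (218, 262), (218, 263), (218, 306), (218, 307), (219, 265), (219, 305), (219, 306), (220, 265), (220, 266), (220, 305), (220, 306), (221, 305), (221, 306), (222, 266), (222, 267), (222, 305), (222, 306), (223, 306), (224, 293), (224, 294), (224, 306), (225, 282), (225, 305), (225, 306), (225, 307), (226, 305), (226, 306), (227, 304), (228, 303), (228, 304), (229, 303), (229, 304), (230, 303), (231, 303), (232, 302), (232, 303), (232, 304), (233, 302), (233, 303), (233, 304), (233, 305), (234, 302), (234, 303), (234, 304), (234, 305), (235, 302), (235, 303), (235, 304), (236, 302), (236, 303), (237, 303)]
```

Run:
```python
from h import *
def tri(a,b):
    o1,d1=ray('top',a);o2,d2=ray('scene',b);A=np.stack([d1,-d2],1);k=np.linalg.lstsq(A,o2-o1,rcond=None)[0];p,q=o1+k[0]*d1,o2+k[1]*d2
    return (p+q)/2,np.linalg.norm(p-q)
print('plate corner, TCP (.4138,.0547,.043):',tri((236,199),(319.7,201)),tri((236,199),(319,207)))
print('vial cap',tri((279.1,197.9),(278.8,221.3)))
print('hood pad',tri((265.7,186),(288.4,216)))
print('tab150 tip',tri(c1(148,447),(306.4,213.7)), 'tab90', tri(c1(68,313),(245+478/7,195+255/7)))
# fingertips in start pose: light blobs near gripper
R=np.array([[ -.961,.277],[.277,.961]]); 
for s in(1,-1):
  for r in (.046,.065):
    X=[.145+s*r*.277,.504+s*r*.961,.2025]; print(s,r,proj('scene',X).round(1),proj('top',X).round(1))
```

```text
plate corner, TCP (.4138,.0547,.043): (array([0.50399359, 0.09360364, 0.17953411]), np.float64(0.014283206197218894)) (array([0.50835279, 0.09539303, 0.15872906]), np.float64(0.011829395617128759))
vial cap (array([ 0.52706477, -0.01632026,  0.08104162]), np.float64(0.0013644167056896365))
hood pad (array([0.54743203, 0.01663567, 0.13777176]), np.float64(0.00328441394466892))
tab150 tip (array([0.44590748, 0.05480732, 0.05021185]), np.float64(0.003914194282366977)) tab90 (array([0.50968465, 0.09229352, 0.04586407]), np.float64(0.0014399712992474306))
1 0.046 [471.2 150.2] [ 43.9 338.4]
1 0.065 [476.8 152.1] [ 36.9 336. ]
-1 0.046 [444.4 140.8] [ 78.1 349.9]
-1 0.065 [438.9 138.9] [ 85.3 352.3]
```

Run:
```python
from h import *
z=lambda f,x,y:cv2.resize(cv2.imread(f)[y:y+36,x:x+40],(400,360),interpolation=cv2.INTER_CUBIC)
f=['pics/s10.png','pics/s4.png']
o=cv2.hconcat([z(q,283,195) for q in f])
for X in([.4525,.031,.043],[.4525,.050,.043],[.446,.0548,.05]):
    p=((proj('scene',X)-[283,195])*10+5).astype(int); cv2.circle(o,tuple(p),3,(0,0,255),-1)
cv2.imwrite('pics/c10.png',cv2.convertScaleAbs(o,alpha=1.3))
```

```text
(no output)
```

View pics/c10.png

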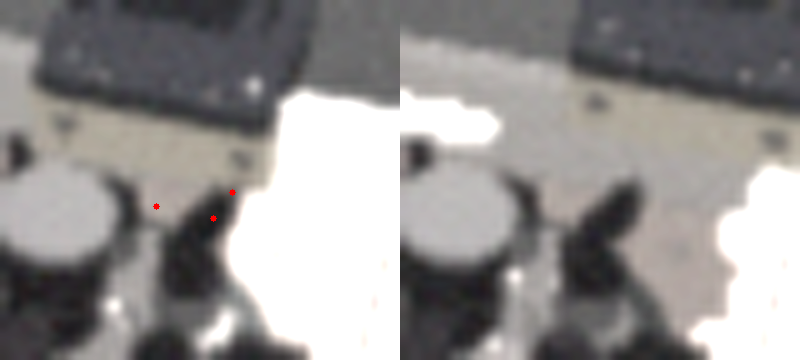

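Run:
```python
from h import *
a=cv2.imread('pics/scene1.png'); g=cv2.cvtColor(a,cv2.COLOR_BGR2GRAY)
for y in range(118,156): print(y,' '.join('%3d'%v for v in g[y,436:490]))
```

```text
118 134 135 142 139 137 132 103  51  33  35  36  34  37  42  41  42  80 166 193 195 194 193 190 186 170 122 117 118 101  76  59  51  43  39  44  43  46  59  64  56  45  61  94 104  85  80  76  86  99 113  97 100  87  76
119 133 136 139 133 139 151 113  49  39  37  42  34  35  36  41  56  69  98 165 172 171 179 194 195 192 190 186 187 157 124 116  95  73  82  83  81  46  35  35  39  40  49  65  71  71  67  74  83  80  91  95  99  96  91
120 135 140 141 136 150 169 124  70  62  46  44  41  38  41  43  73  73  79  93  90  86 111 168 176 181 193 194 195 191 190 186 145 127 172 186 180 105  82  75  40  37  40  38  46  49  57  65  66  69  75  76  84  89  93
121 134 140 151 163 174 190 172 148 141 101  62  48  41  39  71 119 132 132 129  83  78  86  93 102 128 169 175 185 193 192 194 190 191 191 196 196 188 187 177 100  83  74  45  40  41  46  47  49  55  62  61  66  66  78
122 136 140 161 191 195 196 196 192 186 147 101  85  67  57  92 148 183 192 185 137 129 122  80  75  87  92  98 135 173 177 188 193 195 195 192 194 196 195 194 188 185 165  95  78  67  40  39  39  46  47  49  51  64  64

[... 6559 characters left out ...]
 194 196 195 195 198 195 194 194 197 196
153  91  77  70  70  61  61  63  59  52  52  63 132 191 197 196 198 196 196 196 197 196 195 198 194 196 193 195 197 195 195 196 197 194 197 196 196 196 196 196 194 195 195 196 195 196 194 196 196 195 193 198 196 196 196
154  90  62  57  58  56  52  56  58  62  57  81 145 195 196 198 197 197 198 195 196 197 197 195 196 193 195 197 196 196 194 196 193 195 194 195 196 198 194 197 195 195 196 195 195 196 195 194 195 196 195 197 194 194 196
155  84  54  43  40  39  36  42  44  50  57 107 170 196 197 197 199 197 197 196 196 196 197 196 195 195 197 197 195 198 194 196 197 197 197 197 197 196 196 196 197 196 195 195 196 196 195 196 196 195 196 196 196 195 195
```

The images settle it. In the start picture the fingertips end at (475,146) and (445,136), about 18 mm short of the projected TCP. So the real tips sit about 18 mm above the reported TCP and passed over the tabs. I'll back off, go lower (still above the deck if the reported TCP is right after all), and push again.

Request:
move_arm([
  {"x": 0.012, "y": -0.005, "z": 0, "wx": 0, "wy": 0, "wz": 0, "hand": 0.43},
  {"x": 0.024, "y": -0.01, "z": 0, "wx": 0, "wy": 0, "wz": 0, "hand": 0.43},
  {"x": 0.036, "y": -0.015, "z": 0, "wx": 0, "wy": 0, "wz": 0, "hand": 0.43},
  {"x": 0.036, "y": -0.015, "z": 0, "wx": 0, "wy": 0, "wz": 0, "hand": 0.43},
  {"x": 0.036, "y": -0.015, "z": 0.005, "wx": 0, "wy": 0, "wz": 0, "hand": 0.43},
  {"x": 0.036, "y": -0.015, "z": 0.01, "wx": 0, "wy": 0, "wz": 0, "hand": 0.43},
  {"x": 0.036, "y": -0.015, "z": 0.015, "wx": 0, "wy": 0, "wz": 0, "hand": 0.43},
  {"x": 0.036, "y": -0.015, "z": 0.015, "wx": 0, "wy": 0, "wz": 0, "hand": 0.43},
])

```text
time: 8.32
tool_pos: [0.4175, 0.0766, 0.0276]
tool_rot: [-3.14, -0.0, 1.569]
contact_force: [0.2, -0.2, 0.0]
opening: 0.0396
```

Request:
move_arm([
  {"x": -0.004, "y": 0, "z": 0, "wx": 0, "wy": 0, "wz": 0, "hand": 0.43},
  {"x": -0.008, "y": 0, "z": 0, "wx": 0, "wy": 0, "wz": 0, "hand": 0.43},
  {"x": -0.011, "y": 0, "z": 0, "wx": 0, "wy": 0, "wz": 0, "hand": 0.43},
  {"x": -0.014, "y": 0, "z": 0, "wx": 0, "wy": 0, "wz": 0, "hand": 0.43},
  {"x": -0.017, "y": 0, "z": 0, "wx": 0, "wy": 0, "wz": 0, "hand": 0.43},
  {"x": -0.02, "y": 0, "z": 0, "wx": 0, "wy": 0, "wz": 0, "hand": 0.43},
])

```text
time: 9.07
tool_pos: [0.4176, 0.0567, 0.0281]
tool_rot: [-3.141, -0.0, 1.569]
contact_force: [-0.3, 1.2, 1.5]
opening: 0.0394
```

Run:
```python
from h import *
print(cap(snap('top','t11.png')),cap(snap('scene','s11.png')),monitor.observe()['contact_force'],robot.hold_point_z)
```

```text
[(11, array([279.18, 197.82]))] [(14, array([278.93, 221.14]))] [-2.34088852  0.29339942  0.68967666] 0.0188
```

Request:
move_arm([
  {"x": 0.01, "y": 0, "z": 0, "wx": 0, "wy": 0, "wz": 0, "hand": 0.43},
  {"x": 0.02, "y": 0, "z": 0, "wx": 0, "wy": 0, "wz": 0, "hand": 0.43},
  {"x": 0.02, "y": 0.005, "z": 0, "wx": 0, "wy": 0, "wz": 0, "hand": 0.43},
  {"x": 0.02, "y": 0.01, "z": 0, "wx": 0, "wy": 0, "wz": 0, "hand": 0.43},
  {"x": 0.015, "y": 0.01, "z": 0, "wx": 0, "wy": 0, "wz": 0, "hand": 0.43},
  {"x": 0.01, "y": 0.01, "z": 0, "wx": 0, "wy": 0, "wz": 0, "hand": 0.43},
  {"x": 0.006, "y": 0.01, "z": 0, "wx": 0, "wy": 0, "wz": 0, "hand": 0.43},
  {"x": 0.003, "y": 0.01, "z": 0, "wx": 0, "wy": 0, "wz": 0, "hand": 0.43},
])

```text
time: 10.18
tool_pos: [0.4275, 0.0596, 0.0281]
tool_rot: [-3.141, -0.0, 1.569]
contact_force: [-0.5, 3.2, -0.9]
opening: 0.0391
```

Request:
move_arm([
  {"x": -0.002, "y": 0, "z": 0, "wx": 0, "wy": 0, "wz": 0, "hand": 0.43},
  {"x": -0.004, "y": 0, "z": 0, "wx": 0, "wy": 0, "wz": 0, "hand": 0.43},
  {"x": -0.006, "y": 0, "z": 0, "wx": 0, "wy": 0, "wz": 0, "hand": 0.43},
  {"x": -0.008, "y": 0, "z": 0, "wx": 0, "wy": 0, "wz": 0, "hand": 0.43},
])

```text
time: 10.68
tool_pos: [0.4277, 0.0517, 0.0281]
tool_rot: [-3.141, -0.0, 1.569]
contact_force: [-0.8, 3.4, -0.2]
opening: 0.0395
```

Run:
```python
from h import *
print(cap(snap('top','t12.png')),cap(snap('scene','s12.png')),monitor.observe()['contact_force'])
```

```text
[(14, array([277.5 , 195.71]))] [(15, array([279.6, 222.6]))] [-1.42695235  1.46138965  0.33868007]
```

Contact: 3.4 N, and the cap has turned about 10°. Continuing.

Request:
move_arm([
  {"x": -0.003, "y": 0, "z": 0, "wx": 0, "wy": 0, "wz": 0, "hand": 0.43},
  {"x": -0.006, "y": 0, "z": 0, "wx": 0, "wy": 0, "wz": 0, "hand": 0.43},
  {"x": -0.009, "y": 0, "z": 0, "wx": 0, "wy": 0, "wz": 0, "hand": 0.43},
  {"x": -0.012, "y": 0, "z": 0, "wx": 0, "wy": 0, "wz": 0, "hand": 0.43},
  {"x": -0.015, "y": 0, "z": 0, "wx": 0, "wy": 0, "wz": 0, "hand": 0.43},
  {"x": -0.018, "y": 0, "z": 0, "wx": 0, "wy": 0, "wz": 0, "hand": 0.43},
  {"x": -0.021, "y": 0, "z": 0, "wx": 0, "wy": 0, "wz": 0, "hand": 0.43},
  {"x": -0.023, "y": 0, "z": 0, "wx": 0, "wy": 0, "wz": 0, "hand": 0.43},
])

```text
time: 11.78
tool_pos: [0.4279, 0.0285, 0.0282]
tool_rot: [3.141, 0.0, 1.569]
contact_force: [0.2, 0.2, 0.0]
opening: 0.0394
```

Run:
```python
from h import *
print(cap(snap('top','t13.png')),cap(snap('scene','s13.png')),monitor.observe()['contact_force'])
for a in (-60,-45,-30,-15,0): 
    r=np.radians(a); X=[.509+.038*np.cos(r),.0148+.038*np.sin(r),.079]; print(a,proj('top',X).round(1),proj('scene',X).round(1))
```

```text
[(11, array([273.64, 192.09]))] [(7, array([281.43, 225.71]))] [ 0.34569862 -0.0135475  -0.22601657]
-60 [279.6 197.8] [277.9 221.8]
-45 [277.4 194.9] [279.2 224.1]
-30 [274.5 192.8] [281.2 226. ]
-15 [271.1 191.5] [283.7 227.5]
0 [267.6 191. ] [286.7 228.5]
```

Request:
move_arm([
  {"x": -0.0015, "y": 0, "z": 0, "wx": 0, "wy": 0, "wz": 0, "hand": 0.43},
  {"x": -0.003, "y": 0, "z": 0, "wx": 0, "wy": 0, "wz": 0, "hand": 0.43},
  {"x": -0.0045, "y": 0, "z": 0, "wx": 0, "wy": 0, "wz": 0, "hand": 0.43},
  {"x": -0.006, "y": 0, "z": 0, "wx": 0, "wy": 0, "wz": 0, "hand": 0.43},
  {"x": -0.006, "y": 0, "z": 0, "wx": 0, "wy": 0, "wz": 0, "hand": 0.43},
])

```text
time: 12.5
tool_pos: [0.4277, 0.0227, 0.0281]
tool_rot: [-3.142, -0.0, 1.569]
contact_force: [-0.4, -0.0, 0.5]
opening: 0.0394
```

Run:
```python
from h import *
print(cap(snap('top','t14.png')),cap(snap('scene','s14.png')),monitor.observe()['contact_force'])
```

```text
[(4, array([272.75, 192.  ]))] [] [-0.5572098   0.24521221  0.50203615]
```

```bash
cat >> h.py <<'E'
def tabs(f,n='top',lo=230,hi=360):
    g=cv2.imread('pics/'+f,0).astype(np.float32); A=np.arange(lo,hi,2); v=[]
    for a in A:
        r=np.radians(a); q=[proj(n,[.509+R*np.cos(r),.0148+R*np.sin(r),.050]) for R in(.058,.062,.066,.070)]
        v.append(np.mean([cv2.getRectSubPix(g,(1,1),tuple(map(float,p)))[0,0] for p in q]))
    print(f,' '.join(f'{a}:{x:.0f}' for a,x in zip(A,v) if x<95))
E
python3 - <<'E'
from h import *
for f in('top1','t12','t13','t14'): tabs(f+'.png')
b=cv2.imread('pics/t14.png'); print(b[186:198,264:278,0].astype(int)-b[186:198,264:278,2])
E
```

```text
top1.png 266:83 268:58 270:61 272:87 326:81 328:58 330:52 332:73
t12.png 230:78 232:78 234:79 236:81 238:82 240:84 242:84 244:88 278:82 280:66 282:85 338:75 340:52 342:48 344:65 346:87
t13.png 230:76 232:76 234:76 236:73 238:62 240:47 242:38 244:49 246:73 300:73 302:56 304:69
t14.png 230:68 232:70 234:72 236:75 238:77 240:80 242:80 244:79 246:72 248:58 250:48 252:62 254:93 308:84 310:62 312:53 314:81
[[ -4  -4  -4  -5  -4  -4  -4  -3  -4  -6  -8 -10 -11 -16]
 [ -4  -4  -5  -4  -4  -4  -4  -3  -3  -2  -2  -5  -8 -11]
 [ -4  -4  -4  -4  -4  -5  -4  -5  -3  -1   1   0  -2  -3]
 [ -5  -4  -4  -4  -4  -4  -4  -4  -3   3   4   3   1   1]
 [ -5  -4  -5  -4  -4  -4  -4  -3   3  13  11   2  -2   0]
 [ -5  -5  -5  -4  -4  -4  -3   1  18  30  19   4  -3  -3]
 [ -5  -4  -4  -5  -3  -3  -1   8  29  35  20   3  -5  -4]
 [ -3  -3  -3  -2   0   0   2  10  21  26  15   2  -5  -7]
 [  2   0   1   1   1   1   4   6  11  12   6   1  -5  -6]
 [  4   4   4   3   0   2   3   4   6   6   4   2  -5  -6]
 [  4   4   4   3   3   2   3   4   3   3   4   2  -2  -6]
 [ -1   0   1   2   2   2   3   1   1   1   1   2  -3  -7]]
```

Request:
move_arm([
  {"x": 0, "y": 0, "z": 0, "wx": 0, "wy": 0, "wz": 0, "hand": 0.43},
  {"x": 0, "y": 0, "z": 0, "wx": 0, "wy": 0, "wz": 0, "hand": 0.43},
  {"x": 0, "y": 0, "z": 0, "wx": 0, "wy": 0, "wz": 0, "hand": 0.43},
  {"x": 0, "y": 0, "z": 0, "wx": 0, "wy": 0, "wz": 0, "hand": 0.43},
])

```text
time: 13.1
tool_pos: [0.4277, 0.0228, 0.0281]
tool_rot: [3.142, -0.0, 1.569]
contact_force: [0.5, 0.0, 0.4]
opening: 0.0395
```

Run:
```python
from h import *
snap('top','t15.png'); tabs('t15.png'); print(monitor.observe()['contact_force'])
```

```text
t15.png 230:68 232:70 234:72 236:75 238:77 240:80 242:81 244:83 246:86 266:91 268:64 270:68 272:95 326:88 328:65 330:58 332:81
[ 1.01924213  0.90710848 -0.48430836]
```

It has snapped in: the tabs read 269°/329°, the same as at the start, so exactly one click. Next I raise, shut the fingers and turn the hand for the hood.

Request:
move_arm([
  {"x": 0, "y": 0, "z": -0.03, "wx": 0, "wy": 0, "wz": 0, "hand": 0.43},
  {"x": 0, "y": 0, "z": -0.08, "wx": 0, "wy": 0, "wz": 0, "hand": 0.43},
  {"x": 0, "y": 0, "z": -0.13, "wx": 0, "wy": 0, "wz": 0, "hand": 0},
  {"x": 0, "y": 0, "z": -0.16, "wx": 0, "wy": 0, "wz": -10, "hand": 0},
  {"x": 0, "y": 0, "z": -0.16, "wx": 0, "wy": 0, "wz": -20, "hand": 0},
  {"x": 0, "y": 0, "z": -0.16, "wx": 0, "wy": 0, "wz": -30, "hand": 0},
  {"x": 0, "y": 0, "z": -0.16, "wx": 0, "wy": 0, "wz": -40, "hand": 0},
  {"x": 0, "y": 0, "z": -0.16, "wx": 0, "wy": 0, "wz": -50, "hand": 0},
])

```text
time: 14.15
tool_pos: [0.4275, 0.0228, 0.1881]
tool_rot: [3.142, -0.0, 2.448]
contact_force: [0.3, -0.3, 0.5]
opening: 0.0006
```

Request:
move_arm([
  {"x": 0, "y": 0, "z": 0, "wx": 0, "wy": 0, "wz": -10, "hand": 0},
  {"x": 0, "y": 0, "z": 0, "wx": 0, "wy": 0, "wz": -20, "hand": 0},
  {"x": 0, "y": 0, "z": 0, "wx": 0, "wy": 0, "wz": -30, "hand": 0},
  {"x": 0, "y": 0, "z": 0, "wx": 0, "wy": 0, "wz": -40, "hand": 0},
  {"x": 0, "y": 0, "z": 0, "wx": 0, "wy": 0, "wz": -40, "hand": 0},
])

```text
time: 14.78
tool_pos: [0.4276, 0.0228, 0.1881]
tool_rot: [3.141, -0.0, 3.138]
contact_force: [0.5, 0.1, 1.0]
opening: 0.0002
```

Run:
```python
from h import *
snap('top','t16.png'); snap('scene','s16.png'); tabs('top1.png',lo=180); tabs('t16.png',lo=180); print(cap(cv2.imread('pics/s16.png')[:,:,::-1].copy()))
a=cv2.imread('pics/scene1.png').astype(int);b=cv2.imread('pics/s16.png').astype(int)
print((b[216:232,276:296,0]-b[216:232,276:296,2]))
```

```text
top1.png 206:91 208:64 210:52 212:63 214:83 266:83 268:58 270:61 272:87 326:81 328:58 330:52 332:73
t16.png 180:93 182:86 184:77 186:66 188:55 190:48 192:52 194:65 196:79 198:91 200:93 202:87 204:73 206:58 208:45 210:38 212:33 214:31 216:31 218:31 220:30 222:30 224:31 226:31 228:31 230:31 232:31 234:31 236:31 238:31 240:31 242:31 244:31 246:31 248:31 250:31 252:30 254:30 256:31 258:31 260:32 262:35 264:37 266:38 268:35 270:35 272:49 274:80 326:87 328:64 330:48 332:50 334:64 336:77 338:88
[]
[[-13 -13  -9  -3  -1  -1  -3  -1  -2  -2  -2  -3  -2  -1  -2  -1  -1  -3
   -3   0]
 [-12 -13  -9  -2  -4   0  -1  -2  -3  -2  -2  -2  -4  -1  -3  -3  -4   0
   -1  -1]
 [-12 -11  -7  -4   5  -3   0  -3  -3  -3   0  -1  -3  -2  -1  -1  -3  -1
   -3  -1]
 [ -6  -4  -1   1   2  -1   2  -2  -3  -3  -3  -3  -5  -2  -3  -4  -3  -3
    1  -3]
 [ -1   0  -3  -1   0   1   2   0  -1  -2  -2  -1  -3  -3  -3  -2  -2  -1
   -2  -3]
 [ -2  -2  -1  -1  -3   0  -2  -1   5   1   0  -1  -1   0  -1   0   1   0
   -4  -7]
 [ -3  -4  -5  -1   1   0  -2   1   3   1   2  -1   1   1   2  -4  -1  -5
   -6  -6]
 [ -1  -1  -2  -1  -2  -1  -2   1  -3  -2   2   1  -1   2   3   1  -2  -4
   -6  -5]
 [  0   0   0   1   0   0  -6  -2   1  -1  -3   3   0   3   2  -3  -2  -6
   -6  -6]
 [  1   1  -1  -2   0  -2  -4  -1  -3   2  -2   3   2   1   2   0  -3  -8
   -6  -6]
 [ -4  -1   0   2   3  -1  -1  -2   1   1  -1  -2   3   5  -1   1  -1  -9
   -7  -5]
 [ -2   2  -1   0  -2  -2   2   0  -2  -2   1   0  -4   0   0   0  -4  -7
   -6  -6]
 [  0   4   2  -2   2   1   2  -2  -2   2   2   0   2   0   0  -3  -5  -9
   -9  -6]
 [ -3   2   0   0   2  -2  -1  -4   3   2   1   1   2  -1  -4  -4  -7  -9
   -7  -6]
 [ -2   0  -1  -2   0   1  -3   2  -2   1   0   3   2  -1  -2  -4  -6  -6
   -9  -8]
 [ -2  -2  -1  -1   1  -2  -5   1   3  -2  -1  -2 -13  -8  -3  -6  -6  -5
   -5  -7]]
```

The cap is now hidden under the hood in both views. Moving over the hood pad.

Request:
move_arm([
  {"x": -0.03, "y": -0.002, "z": 0, "wx": 0, "wy": 0, "wz": 0, "hand": 0},
  {"x": -0.07, "y": -0.004, "z": 0, "wx": 0, "wy": 0, "wz": 0, "hand": 0},
  {"x": -0.105, "y": -0.007, "z": 0, "wx": 0, "wy": 0, "wz": 0, "hand": 0},
  {"x": -0.119, "y": -0.007, "z": 0, "wx": 0, "wy": 0, "wz": 0, "hand": 0},
  {"x": -0.119, "y": -0.007, "z": 0.015, "wx": 0, "wy": 0, "wz": 0, "hand": 0},
  {"x": -0.119, "y": -0.007, "z": 0.03, "wx": 0, "wy": 0, "wz": 0, "hand": 0},
  {"x": -0.119, "y": -0.007, "z": 0.043, "wx": 0, "wy": 0, "wz": 0, "hand": 0},
  {"x": -0.119, "y": -0.007, "z": 0.043, "wx": 0, "wy": 0, "wz": 0, "hand": 0},
])

```text
time: 15.88
tool_pos: [0.5455, 0.0157, 0.1438]
tool_rot: [3.141, -0.003, 3.14]
contact_force: [0.1, 0.3, 0.8]
opening: 0.0005
```

Request:
move_arm([
  {"x": 0, "y": 0, "z": 0.004, "wx": 0, "wy": 0, "wz": 0, "hand": 0},
  {"x": 0, "y": 0, "z": 0.008, "wx": 0, "wy": 0, "wz": 0, "hand": 0},
  {"x": 0, "y": 0, "z": 0.012, "wx": 0, "wy": 0, "wz": 0, "hand": 0},
])

```text
time: 16.25
tool_pos: [0.5468, 0.0156, 0.1331]
tool_rot: [3.142, 0.001, 3.14]
contact_force: [0.1, -0.0, 0.9]
opening: 0.0004
```

Request:
move_arm([
  {"x": 0, "y": 0, "z": 0.004, "wx": 0, "wy": 0, "wz": 0, "hand": 0},
  {"x": 0, "y": 0, "z": 0.008, "wx": 0, "wy": 0, "wz": 0, "hand": 0},
  {"x": 0, "y": 0, "z": 0.012, "wx": 0, "wy": 0, "wz": 0, "hand": 0},
])

```text
time: 16.62
tool_pos: [0.5467, 0.0156, 0.1208]
tool_rot: [3.142, -0.0, 3.14]
contact_force: [-0.7, -0.1, -0.0]
opening: 0.0006
```

No contact at TCP z 0.121 although the pad is at 0.139, so the tip offset is confirmed. Continuing down gently.

Request:
move_arm([
  {"x": 0, "y": 0, "z": 0.003, "wx": 0, "wy": 0, "wz": 0, "hand": 0},
  {"x": 0, "y": 0, "z": 0.006, "wx": 0, "wy": 0, "wz": 0, "hand": 0},
  {"x": 0, "y": 0, "z": 0.009, "wx": 0, "wy": 0, "wz": 0, "hand": 0},
])

```text
time: 17.0
tool_pos: [0.5467, 0.0156, 0.1122]
tool_rot: [3.142, 0.0, 3.14]
contact_force: [-1.4, 0.0, 3.2]
opening: 0.0004
```

Request:
move_arm([
  {"x": 0, "y": 0, "z": 0.003, "wx": 0, "wy": 0, "wz": 0, "hand": 0},
  {"x": 0, "y": 0, "z": 0.006, "wx": 0, "wy": 0, "wz": 0, "hand": 0},
  {"x": 0, "y": 0, "z": 0.009, "wx": 0, "wy": 0, "wz": 0, "hand": 0},
])

```text
time: 17.38
tool_pos: [0.5467, 0.0156, 0.103]
tool_rot: [3.142, 0.0, 3.14]
contact_force: [-1.1, -0.2, 2.9]
opening: 0.0003
```

Run:
```python
from h import *
snap('top','t17.png'); snap('scene','s17.png'); print(monitor.observe()['contact_force']); tabs('t17.png')
g=cv2.imread('pics/s17.png',0); print(g[205:232,278:300]); print(cv2.imread('pics/s16.png',0)[205:232,278:300])
```

```text
[-0.60847188 -0.29235707  0.12504079]
t17.png 230:81 232:81 234:84 236:90 266:94 268:67 270:70 306:92 308:85 310:76 312:68 314:65 316:64 318:65 320:65 322:66 324:69 326:76 328:85 338:91 340:90 342:95
[[ 37  45  38  41  39  40  50  73  58  63  39  37  35  35  40  42  41  41
   44  61 102 190]
 [ 36  37  40  40  40  41  48  74  68  53  42  40  42  40  39  34  42  45
   59  88 144 222]
 [ 40  35  31  43  40  42  50  78  76  46  40  42  41  44  38  39  37  44
   78 134 149 214]
 [ 40  39  36  42  37  40  49  86  77  43  38  40  38  39  35  36  44  58
   81 117 132 165]
 [ 67  57  51  47  40  39  54  98  83  44  40  40  37  36  35  38  41  47
   73 104 107 129]
 [118 116 103  97  70  66  74 113  88  48  37  40  33  38  39  38  30  48
   92 139 128 134]
 [129 131 127 126 117 114 114 123  87  50  58  54  47  49  37  43  37  53
  122 192 215 218]
 [130 128 131 131 129 129 130 126  93  60  97 110 101  97  70  63  48  73
  157 217 231 231]
 [123 122 127 131 131 130 131 128  97  63 106 126 122 124 120 105  81  74
  160 228 233 230]
 [130 126 125 112 129 132 130 127 100  59 108 129 129 129 130 1
[... 3423 characters left out ...]
6  30  21  30  61 146 227 229
  226 173  97  61]
 [ 44  45  44  60  93  44  28  21  33  31  28  30  30  29  72 158 225 214
  222 146  85  68]
 [ 33  31  35  48  58  34  38  39  39  41  36  29  29  36  79 186 227 214
  214 143 101  76]
 [ 41  39  45  48  42  39  44  45  43  44  37  29  30  38  96 196 227 226
  225 194 135  95]
 [ 46  41  35  44  40  43  46  46  46  47  34  33  34  71 147 213 202 220
  229 219 172 122]
 [ 73  58  37  47  49  48  45  47  43  43  30  37  65 127 188 174 167 221
  204 171 137 108]
 [ 76  67  44  45  44  43  47  46  41  45  68  85 114 132 158 169 198 210
  163 108  95  83]
 [ 90  69  38  36  41  48  50  50  47  74 142 120 126 143 161 218 224 191
  136  95  85  78]]
```

A steady ~3 N and the hood is sinking. The rim is already below the cap top without resistance. Down to the stop.

Request:
move_arm([
  {"x": 0, "y": 0, "z": 0.003, "wx": 0, "wy": 0, "wz": 0, "hand": 0},
  {"x": 0, "y": 0, "z": 0.006, "wx": 0, "wy": 0, "wz": 0, "hand": 0},
  {"x": 0, "y": 0, "z": 0.009, "wx": 0, "wy": 0, "wz": 0, "hand": 0},
])

```text
time: 17.85
tool_pos: [0.5468, 0.0156, 0.094]
tool_rot: [3.142, 0.0, 3.14]
contact_force: [-0.6, -0.2, 4.1]
opening: 0.0004
```

Request:
move_arm([
  {"x": 0, "y": 0, "z": 0.002, "wx": 0, "wy": 0, "wz": 0, "hand": 0},
  {"x": 0, "y": 0, "z": 0.004, "wx": 0, "wy": 0, "wz": 0, "hand": 0},
  {"x": 0, "y": 0, "z": 0.006, "wx": 0, "wy": 0, "wz": 0, "hand": 0},
])

```text
time: 18.23
tool_pos: [0.5468, 0.0156, 0.088]
tool_rot: [3.142, 0.0, 3.14]
contact_force: [-0.7, 0.2, 2.5]
opening: 0.0003
```

Request:
move_arm([
  {"x": 0, "y": 0, "z": 0.001, "wx": 0, "wy": 0, "wz": 0, "hand": 0},
  {"x": 0, "y": 0, "z": 0.002, "wx": 0, "wy": 0, "wz": 0, "hand": 0},
])

```text
time: 18.48
tool_pos: [0.5468, 0.0156, 0.0861]
tool_rot: [3.142, 0.0, 3.14]
contact_force: [0.6, -0.6, 2.6]
opening: 0.0004
```

Request:
move_arm([
  {"x": 0, "y": 0, "z": 0.001, "wx": 0, "wy": 0, "wz": 0, "hand": 0},
  {"x": 0, "y": 0, "z": 0.002, "wx": 0, "wy": 0, "wz": 0, "hand": 0},
])

```text
time: 18.73
tool_pos: [0.5467, 0.0156, 0.0841]
tool_rot: [3.142, 0.0, 3.14]
contact_force: [0.7, -0.5, 2.2]
opening: 0.0005
```

Request:
move_arm([
  {"x": 0, "y": 0, "z": 0.0005, "wx": 0, "wy": 0, "wz": 0, "hand": 0},
  {"x": 0, "y": 0, "z": 0.001, "wx": 0, "wy": 0, "wz": 0, "hand": 0},
])

```text
time: 18.98
tool_pos: [0.5467, 0.0156, 0.0831]
tool_rot: [3.142, 0.0, 3.14]
contact_force: [0.2, -0.4, 2.1]
opening: 0.0004
```

Request:
move_arm([
  {"x": 0, "y": 0, "z": 0.001, "wx": 0, "wy": 0, "wz": 0, "hand": 0},
  {"x": 0, "y": 0, "z": 0.002, "wx": 0, "wy": 0, "wz": 0, "hand": 0},
])

```text
time: 19.23
tool_pos: [0.5468, 0.0156, 0.0816]
tool_rot: [3.142, 0.001, 3.14]
contact_force: [-3.3, 0.6, 11.9]
opening: 0.0003
```

Request:
move_arm([
  {"x": 0, "y": 0, "z": 0.001, "wx": 0, "wy": 0, "wz": 0, "hand": 0},
  {"x": 0, "y": 0, "z": 0.002, "wx": 0, "wy": 0, "wz": 0, "hand": 0},
])

```text
time: 19.48
tool_pos: [0.547, 0.0156, 0.0814]
tool_rot: [-3.141, 0.002, 3.14]
contact_force: [-7.5, 0.1, 25.9]
opening: 0.0005
```

Hard stop at TCP z 0.081, with the force rising to 26 N. I'll lift straight off and check the pad height from the images.

Request:
move_arm([
  {"x": 0, "y": 0, "z": -0.004, "wx": 0, "wy": 0, "wz": 0, "hand": 0},
  {"x": 0, "y": 0, "z": -0.02, "wx": 0, "wy": 0, "wz": 0, "hand": 0},
  {"x": 0, "y": 0, "z": -0.06, "wx": 0, "wy": 0, "wz": 0, "hand": 0},
  {"x": 0, "y": 0, "z": -0.11, "wx": 0, "wy": 0, "wz": 0, "hand": 0},
  {"x": 0.05, "y": 0, "z": -0.13, "wx": 0, "wy": 0, "wz": 0, "hand": 0},
  {"x": 0.1, "y": 0, "z": -0.13, "wx": 0, "wy": 0, "wz": 0, "hand": 0},
  {"x": 0.15, "y": 0, "z": -0.13, "wx": 0, "wy": 0, "wz": 0, "hand": 0},
  {"x": 0.16, "y": 0, "z": -0.13, "wx": 0, "wy": 0, "wz": 0, "hand": 0},
])

```text
time: 20.48
tool_pos: [0.3843, 0.0161, 0.2097]
tool_rot: [3.142, -0.0, 3.14]
contact_force: [0.7, -0.8, -0.2]
opening: 0.0004
```

Run:
```python
from h import *
t=snap('top','t20.png'); s=snap('scene','s20.png'); tabs('t20.png')
print(cap(t),cap(s),monitor.observe()['tool_pos'])
# pad: mid-grey blob in scene, near expected positions
for f in('scene1','s16','s20'):
    g=cv2.imread(f'pics/{f}.png',0)
    m=cv2.inRange(g,125,150); m[:,:280]=0;m[:,296:]=0;m[:209]=0;m[230:]=0
    m=cv2.morphologyEx(m,cv2.MORPH_OPEN,np.ones((3,3),np.uint8))
    n,l,st,c=cv2.connectedComponentsWithStats(m); print(f,[(int(st[i,4]),c[i].round(1)) for i in range(1,n)])
for z in(.139,.120,.105): print(z,proj('scene',[.547,.0157,z]).round(1),proj('top',[.547,.0157,z]).round(1))
for f in('top1','t20'):
    g=cv2.imread(f'pics/{f}.png',0); print(g[176:202,258:274])
```

```text
t20.png 230:78 266:88 268:63 270:66 272:93 326:88 328:65 330:62 332:91
[] [] [0.38661947 0.01582083 0.20994157]
scene1 [(69, array([288.1, 215.9]))]
s16 [(84, array([287.2, 215.2]))]
s20 [(9, array([281., 212.])), (75, array([287.5, 223.1]))]
0.139 [287.6 215.6] [265.4 186.2]
0.12 [287.4 219.8] [266.  187.8]
0.105 [287.3 223. ] [266.5 189. ]
[[105 106 107 107 102  88  64  43  36  34  33  39  52  60  68  83]
 [ 76  77  78  78  73  63  50  42  39  38  35  37  45  51  54  65]
 [ 63  63  62  62  59  56  57  62  62  56  46  46  51  55  53  52]
 [107 106 104  96  87  83  86  95  95  86  77  78  92 100  92  76]
 [158 155 149 136 121 111 108 114 114 110 106 114 133 145 136 111]
 [182 176 161 144 129 121 119 119 120 119 119 127 144 157 151 126]
 [187 174 153 134 124 121 121 121 121 121 121 125 136 145 141 124]
 [179 162 140 125 121 121 121 121 121 121 120 121 125 128 123 115]
 [162 147 128 122 120 121 121 121 120 121 121 121 121 119 113 108]
 [134 130 124 121 121 122 122 121 122 121 121 121 122 118 109  97]
 [103 116 122 122 121 122 122 122 122 122 122 122 122 119 105  85]
 [ 84 106 120 121 1
[... 2029 characters left out ...]
 130 130 130 131 127 115 100]
 [103  76  84 111 125 129 130 131 130 130 130 131 129 121 104  87]
 [146 106  88 108 123 128 129 130 131 129 130 128 122 106  85  76]
 [170 142 128 136 138 128 122 123 125 125 122 117 103  82  67  79]
 [172 165 166 172 165 140 115 103 104 103  97  87  71  59  69  93]
 [151 159 174 188 186 166 132  99  84  78  71  56  48  61  85 105]
 [121 136 164 187 195 186 166 137 116 103  89  71  72  88 106 115]
 [116 121 145 174 191 195 188 175 161 145 128 115 115 127 137 141]
 [123 118 125 151 178 194 197 191 182 174 164 156 154 164 173 176]
 [123 116 112 132 169 192 198 195 190 188 185 181 179 185 191 193]
 [114 108 103 125 163 188 196 195 194 193 191 188 189 192 195 192]]
```

The pad centre in the scene view is at row 223.1, against 223.0 expected for fully down. The tabs stand in the click, the cap is covered and the gripper is clear, so I'm handing in.

```bash
python3 -c "
from h import *
print(robot.hand_in())"
```

```text
the job is handed in; nothing more can be done
None
```

The vial stands under the hood with the turret in its click, and the hood is pressed fully down. I handed the job in at about 20.5 s on the robot's clock.

**What I did:** The vial started one click clockwise of the hood. I pushed the thumb tab at 150° with one fingertip until the turret clicked 60° anticlockwise. I then pressed the hood straight down with the fingers shut and backed off.

**Last checks:**
- **Turret:** the tabs that could be measured read about 269° and 329°, the same as at rest before the push.
- **Vial:** the blue cap is hidden in both views, as it should be under the hood. I followed it through the first half of the turn.
- **Hood:** it took a steady 2–4 N all the way, with no jump where it passes the vial's cap. The force rose to 26 N at the stop. The pad then measured at row 223.1, against 223.0 expected for fully down.
- **Gripper:** it was clear of everything at hand-in.

**What disagreed:** My first passes missed the tabs. The fingertips are slimmer than I assumed, and they end about 18–23 mm above the reported tool point. Those passes showed no force above the sensor's noise and no change in the cap's position. I did not re-measure the plugs or the other things on the bench. I viewed 12 pictures, the maximum, so the later checks are numeric only.

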